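# Stand the fallen filter box back on edge and close up the bookend

### The arm

A 6-joint arm with a two-finger parallel gripper is mounted at the origin on a cart in front of the work surface, level with it; the furniture and walls round the work are solid. World frame = base frame: x ahead of the robot, y to its left, z up, the work surface at z = 0. Lengths are in m, angles in rad, forces in N, time in s.
With the tool pointing down it reaches from about 0.25 to 0.775 m from the base axis. Payload 4 kg.
Tool frame: the origin (TCP) lies on the centre line of the jaws, within the pads' length; the fingertips stand arm.tip_reach ahead of it and the grasp point (between the pads) is the TCP (arm.tip_reach is the distance from the TCP to the fingertips, in m); z points along the fingers, x is the direction in which the jaws open and shut, and the axes are right-handed (so a half turn about z gives the same grasp; the last joint's range is limited). The gripper opens to 94 mm and grips with 3 to 60 N. Pads are 16 mm wide; open, the fingers measure 119 mm over their backs; the gripper's body (75 mm by 177 mm) begins 78 mm behind the grasp point.
Start: joints at [1.244, 0.087, 1.371, -0, 1.684, -0.103], TCP at [0.122, 0.536, 0.199] pointing down, gripper open.
Joint ranges: [-3.1, 3.1], [-0.76, 2.03], [0.27, 2.55], [-1.08, 4.22], [0.17, 2.65], [-2.57, 2.57]. Speed limits (rad/s): [2.79, 2.79, 3.14, 3.14, 3.14, 3.14].

### API

Orientations are given as [roll, pitch, yaw] about the fixed x, y, z axes, in that order (R = Rz(yaw) Ry(pitch) Rx(roll)).
In Python, from workcell import arm gives the robot as it stands.
- The arm moves only by the shell command python3 -m handwheel 'ROWS'. ROWS is JSON, a list of rows, each an object of numbers: "x", "y", "z": the shift along the world's x, y, z in cm; "ax", "ay", "az": the turn, a rotation vector about the world's x, y, z in rad; "grip": the closure in counts, from 0 (fully open) to 255 (shut). In form: [{"x": .., "y": .., "z": .., "ax": .., "ay": .., "az": .., "grip": ..}, ...]. A call has 1 to 10 rows; each row is the pose to reach, as a shift and turn from the pose measured when the call began; what a row does not reach only later rows make up. A row lasts 1/8 s, in which the tool goes at most 62.5 mm and 10.7 degrees, less where a joint would pass 70% of its speed; a pose out of reach is approached as far as the arm can. A call with a gripper value outside its range is refused whole. The fingers move at their own pace and stop on an object; the grip force is fixed at half the most. Time passes only in rows, so rows that repeat a pose let the fingers close. It gives the time, the measured TCP pose, the force and the opening at its end, in the units of the state.
- arm.read_state(): the state, without advancing time (a new reading comes with each control period).
- arm.read_camera(name): name is "side" or "top" or "wrist"; returns the picture (480x640x3 uint8, red, green, blue); there is no depth.
- arm.camera_model(name): a dict with "fx", "fy", "cx", "cy" (pixels), "world_to_cam" (4x4, takes a point from world to camera coordinates). Camera axes: x right, y up, looking along -z (the intrinsics and any distortion apply to the point x, -y, -z); pixel columns grow to the right and rows downward; lengths in m; the calibration is good to about 2 mm. A picture is of the moment at which its call begins: read the wrist's pose just before it. camera_model takes no time and is no camera call; for the wrist camera it gives the pose at the moment of the call.
- arm.job_done(): hands the job in, once; it reports no verdict.
The state is a dict: "time": time; "joint_pos": joint angles; "qvel": joint speeds; "joint_torque": joint torques, N m; "ee_pos": TCP position; "tcp_rot": TCP orientation; "force": force on the tool from outside, world axes, zero at the start; "ft_torque": the same for the moment, N m; "opening": finger opening in m.
Only numpy, scipy, OpenCV 4.12 (cv2) and the standard library are available. Lean on these libraries where they do the work, as an engineer would, in place of code of your own. Each camera call takes 0.05 s, during which the arm holds its last target.

### The job

One of the three flat boxes of membrane filters in the desk rack has toppled and lies flat in it. Stand it up on its thin edge again, in line with the two boxes that still stand there, then slide the rack's bookend up snug against it so that the row is closed with no gaps and cannot topple again. Keep the two other boxes standing and leave everything else on the bench where it is.

Things in the scene. Friction and masses are not known exactly. Their poses are not given: they have to be found in the camera images.
- rack: Grey metal desk rack, fixed: two straight rails along its y, 350 long, 104 wide (its x), lips 98 apart inside. Origin: centre of the underside, z up. Boxes stand or lie on the rails' ledges, 22 above the worktop; between the ledges is a 50 wide open gap (except straps at y=+-150). Lips to 36. Fixed end plate at the +y end, inner face y=+170, top 107. The bookend slides at the open -y end.
- box_fallen_mid (a point): Centre of the toppled filter box: rigid, closed, square, 92 x 92 x 34, 0.11 to 0.23 kg, z along the 34. It lies flat on the ledges, lid up, square to the rack within 2 deg, 5 to 27 mm short of the standing boxes, 75+ mm from the bookend. Friction about 0.5 to 0.7. Its free side (to the bookend) can be hooked, or pressed towards the boxes, over the gap and raised; on its edge it is steady.
- box_next_mid (a point): Centre of the second standing box, same size; it is loose and stands on its edge on the ledges, flat against the first one, its thin direction (z) along the rack's y, centre 46 above the ledges.
- box_end_mid (a point): Centre of the first standing box, same again, loose, on its edge flat against the rack's end plate.
- bookend (a joint): Slide of the steel bookend along the rack's y, m: 0 at the rack's open end, growing towards the boxes (to 0.215). Starts at 0 to 0.02. Moves against about 2.5 N of friction and stays where left. With three boxes on edge tight against the end plate it is snug at 0.183.
- bookend_face (a point): Middle of the bookend's upright plate, on the face towards the boxes. Plate 90 wide (x), 4 thick (y), from the ledges to 75 above the worktop. Axes as the rack's. A flat foot 62 long runs from it away from the boxes.
- bookend_tab (a point): Turned-up black tab at the far end of the bookend's foot: 44 wide (x), 7 thick (y), from the foot to 59 above the worktop; this point is at its middle, 52 above the worktop, 58 from the face. Axes as the rack's. Push it from behind (from the rack's open end) or pinch it from above.
- wash: White plastic bottle with blue cap, 66 across, 141 tall, loose, standing left of the rack (not to be disturbed). Origin at the centre of its foot.
- mouse: Black computer mouse, 110 x 63 x 42, loose, behind the rack on the left (not to be disturbed). Origin at the centre of its underside.
- dish: Petri dish, 95 across, 15 tall, loose, lying just behind the rack (not to be disturbed). Origin at the centre of its underside.
- wrench: Small steel open-ended spanner, 142 long, loose, lying right of the rack (not to be disturbed). Origin at its middle, underside.
Things that resemble listed ones, but are neither listed nor needed, are in the scene too. Leave any blue look-alike of the part that bears box_end_mid alone.

How it is judged:
On the way:
1. the fallen box has been raised more than half-way from flat to upright (angle between box_fallen_mid's own z axis and vertical above 0.85 rad), for 0.1 s.
At the end, for the whole second after the job is handed in: All three boxes stand on a thin edge on the rack's ledges, square to the rack within 0.1 rad; the fallen one is third in the row, within 6 mm of its tight place and 8 mm of the rack's middle line; the bookend is pushed up until all gaps add up to under 5 mm (joint above 0.178) (angle between the z axis of each of box_fallen_mid, box_next_mid, box_end_mid and the y axis of rack, either way round below 0.1 rad and z of each of box_fallen_mid, box_next_mid, box_end_mid in the frame of rack below 0.072 m and x of box_fallen_mid in the frame of rack between -0.008 and 0.008 m and y of box_fallen_mid in the frame of rack between 0.079 and 0.091 m and value of joint bookend above 0.178 m); the robot touches nothing.
It fails at once if one of the two standing boxes is knocked over or pulled out of the row (angle between the z axis of any of box_next_mid, box_end_mid and the y axis of rack, either way round above 0.5 rad or distance of any of box_next_mid, box_end_mid from where it was at the start of the episode above 0.04 m).
It fails at once if a bystander on the bench is pushed more than 2 cm or toppled (distance of any of wash, mouse, dish, wrench from where it was at the start of the episode above 0.02 m or angle between wash's own z axis and vertical above 0.4 rad).
It also fails if it takes over 59 s, if anything falls off the work surface, if the arm or the gripper's body presses on something with over 40 N, if the wrist force passes 120 N, or if a joint passes its speed limit or range.

## Working session

There is one attempt and no reset: what is moved stays moved. The work goes in short steps, Python scripts to look and compute and a shell command to move; the robot and the scene stay as the last step left them, time stands still between calls to the robot, and variables do not carry over. Pictures are saved under pics/ and viewed, and the job is handed in when it is done.

```bash
mkdir -p pics; ls
python3 - <<'E'
from workcell import arm
import cv2
print(arm.read_state(), arm.tip_reach)
for n in ("top","side","wrist"):
    im=arm.read_camera(n); cv2.imwrite(f"pics/{n}0.png",im[:,:,::-1]); m=arm.camera_model(n); print(n,m)
E
```

```text
pics
{'time': 0.0, 'joint_pos': array([ 1.24388497e+00,  8.79459678e-02,  1.37225845e+00, -1.15479436e-05,
        1.68358825e+00, -1.03112953e-01]), 'qvel': array([ 0.00118661,  0.00097476,  0.00112293,  0.00066278,  0.00089182,
       -0.0002811 ]), 'joint_torque': array([ 2.15190698e-04, -3.40164328e+01, -3.02431297e+01,  7.18736742e-02,
        3.27669620e-02, -1.59049328e-04]), 'ee_pos': array([0.1218968 , 0.535741  , 0.19740701]), 'tcp_rot': array([-3.14137762e+00,  2.18950547e-03,  1.34699688e+00]), 'force': array([-0.66269509, -0.31352326, -0.25916352]), 'ft_torque': array([ 0.05547841, -0.0201476 , -0.02294212]), 'opening': 0.09349713831971357} 0.019
top {'fx': 434.66136812512235, 'fy': 434.66136812512235, 'cx': 320.76736959323944, 'cy': 234.52977016180233, 'world_to_cam': array([[-0.01076753, -0.99992211,  0.00631218, -0.21611697],
       [ 0.99382251, -0.01000412,  0.11052934, -0.58732896],
       [-0.11045758,  0.00746331,  0.99385282, -0.84578943],
       [ 0.        ,  0.        ,  0.        ,  1.        ]])}
side {'fx': 526.8049206579861, 'fy': 526.8049206579861, 'cx': 321.78738275226436, 'cy': 236.15244377062925, 'world_to_cam': array([[ 0.99589801, -0.08745584, -0.0232085 , -0.60962791],
       [ 0.05263104,  0.35126204,  0.93479674, -0.01623504],
       [-0.07360117, -0.9321837 ,  0.35442406, -1.34889945],
       [ 0.        ,  0.        ,  0.        ,  1.        ]])}
wrist {'fx': 383.0549343309864, 'fy': 383.0549343309864, 'cx': 311.2774044096075, 'cy': 241.602858894199, 'world_to_cam': array([[ 0.22183354,  0.97508145, -0.00245934, -0.54873791],
       [-0.94991557,  0.21553751, -0.22628297,  0.02291315],
       [-0.22011425,  0.05253331,  0.9740585 , -0.38962467],
       [ 0.        ,  0.        ,  0.        ,  1.        ]])}
```

View pics/top0.png

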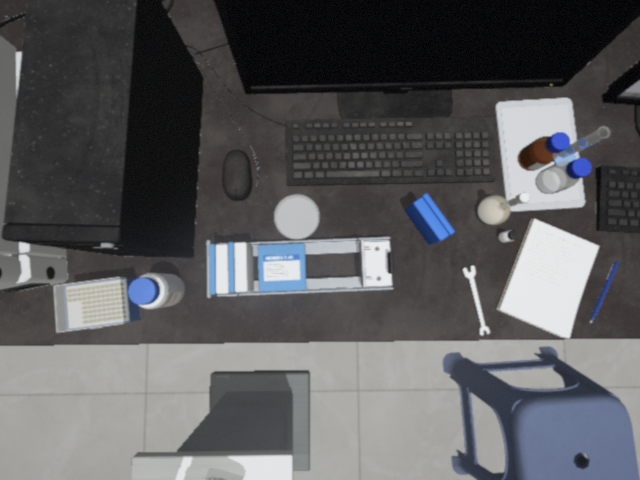

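View pics/side0.png

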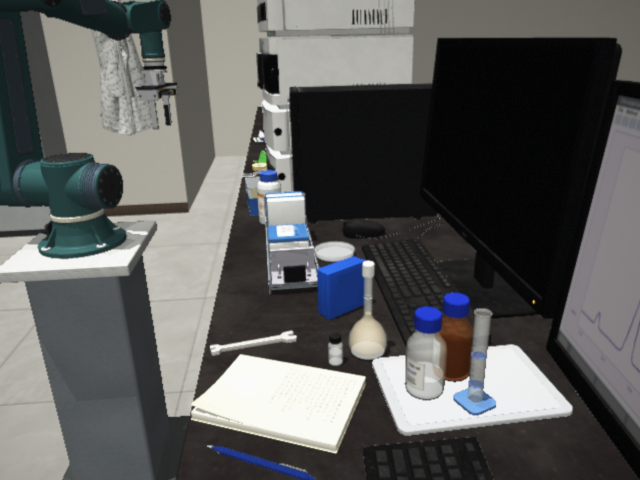

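View pics/wrist0.png

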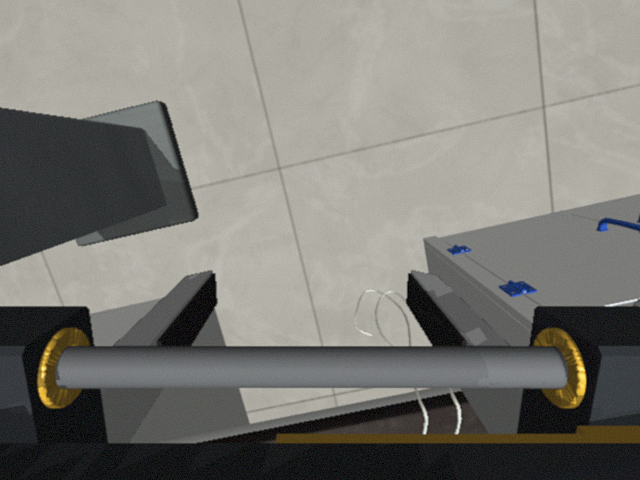

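The top view shows the rack at (208–393, 238–297), with its +y end on the left. The standing boxes are at (222–243, 266), the fallen box at (281, 267) and the bookend at (376, 262). A blue look-alike box stands outside the rack at (430, 218). I'll check a close crop and measure.

```bash
cat > h.py <<'E'
import numpy as np
from workcell import arm
def ray(m,u,v):
    T=m["world_to_cam"];R=T[:3,:3];t=T[:3,3]
    d=np.array([(u-m["cx"])/m["fx"],-(v-m["cy"])/m["fy"],-1.])
    return -R.T@t, R.T@d
def plane(m,u,v,z):
    o,d=ray(m,u,v); return o+d*(z-o[2])/d[2]
def proj(m,p):
    T=m["world_to_cam"];c=T[:3,:3]@np.asarray(p)+T[:3,3]
    return np.array([m["cx"]+m["fx"]*c[0]/-c[2], m["cy"]-m["fy"]*c[1]/-c[2]])
E
python3 - <<'E'
import cv2
im=cv2.imread("pics/top0.png")[225:310,200:400]
cv2.imwrite("pics/crop0.png",cv2.resize(im,None,fx=4,fy=4,interpolation=cv2.INTER_CUBIC))
im=cv2.imread("pics/side0.png")[180:300,240:380]
cv2.imwrite("pics/crop1.png",cv2.resize(im,None,fx=5,fy=5,interpolation=cv2.INTER_CUBIC))
E
```

```text
(no output)
```

View pics/crop0.png

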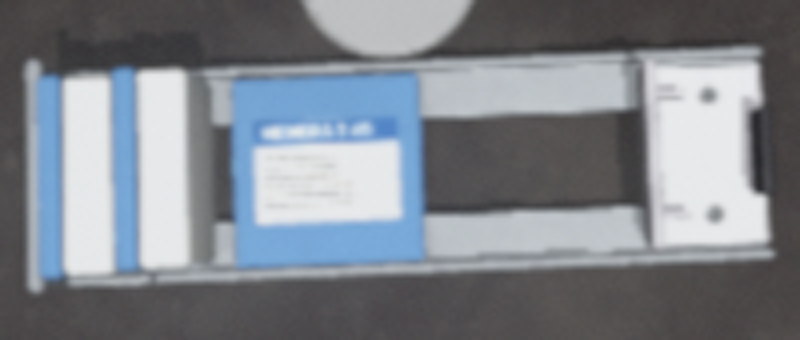

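View pics/crop1.png

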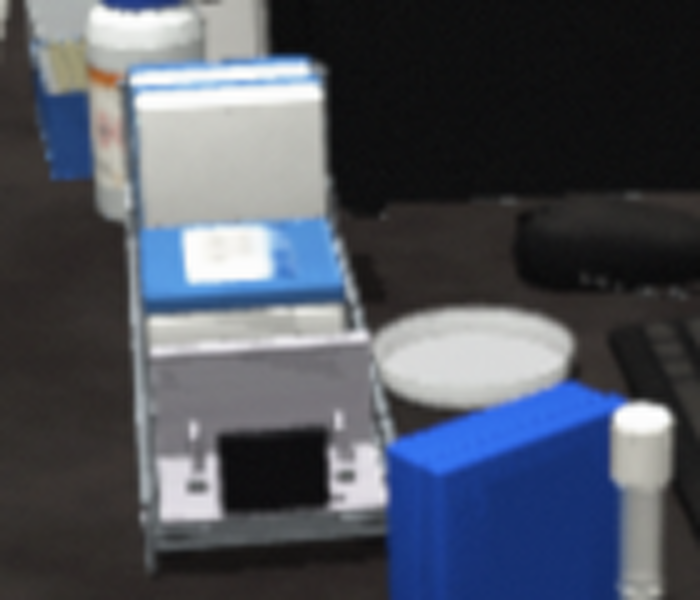

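Run:
```python
from h import *
m=arm.camera_model("top")
def P(n,x,y,z): print(n,np.round(plane(m,200+(x-1.5)/4,225+(y-1.5)/4,z)*1000,1))
for p in [(234,78),(416,73),(425,262),(236,267)]: P("fallen",*p,.056)
for p in [(763,50),(774,254)]: P("lipR",*p,.036)
for p in [(28,62),(40,62),(30,290),(42,290)]: P("endplate",*p,.107)
for p in [(187,68),(192,268)]: P("next -y top",*p,.114)
for p in [(642,60),(652,247),]: P("bookface top",*p,.075)
for p in [(750,108),(764,108),(754,193),(768,193)]: P("tab",*p,.059)
P("dish",388,-10,.015)
```

```text
fallen [564.8 -98.9  56. ]
fallen [ 566.4 -188.2   56. ]
fallen [ 474.2 -192.    56. ]
fallen [ 472.8 -100.3   56. ]
lipR [ 578.1 -362.5   36. ]
lipR [ 475.9 -365.1   36. ]
endplate [568.6 -10.9 107. ]
endplate [568.5 -16.4 107. ]
endplate [464.3 -13.7 107. ]
endplate [464.3 -19.1 107. ]
next -y top [564.4 -85.3 114. ]
next -y top [473.6 -88.3 114. ]
bookface top [ 569.8 -297.5   75. ]
bookface top [ 480.4 -300.4   75. ]
tab [ 547.2 -351.5   59. ]
tab [ 547.2 -358.3   59. ]
tab [ 505.8 -352.3   59. ]
tab [ 505.7 -359.1   59. ]
dish [ 613.4 -172.7   15. ]
```

```bash
python3 - <<'E'
from h import *
from scipy.spatial.transform import Rotation as R
m=arm.camera_model("wrist");s=arm.read_state()
T=m["world_to_cam"];c=-T[:3,:3].T@T[:3,3]
Rt=R.from_euler("xyz",s["tcp_rot"]).as_matrix()
print("cam in tool",Rt.T@(c-s["ee_pos"]))
mt=arm.camera_model("top")
print("bottle cap",plane(mt,143,291,.141),"mouse",plane(mt,237,175,.03))
E
python3 -m handwheel '[{"x":13,"y":-26,"z":5,"az":-0.45},{"x":26,"y":-52,"z":5,"az":-0.9},{"x":40,"y":-79.6,"z":5,"az":-1.32},{"x":40,"y":-79.6,"z":5,"az":-1.32},{"x":40,"y":-79.6,"z":5,"az":-1.32},{"x":40,"y":-79.6,"z":5,"az":-1.32,"grip":255},{"x":40,"y":-79.6,"z":5,"az":-1.32,"grip":255},{"x":40,"y":-79.6,"z":5,"az":-1.32,"grip":255},{"x":40,"y":-79.6,"z":5,"az":-1.32,"grip":255},{"x":40,"y":-79.6,"z":5,"az":-1.32,"grip":255}]'
```

```text
cam in tool [-0.00021192 -0.06588641 -0.18564688]
bottle cap [0.47714975 0.08952275 0.141     ] mouse [ 0.71044315 -0.05113099  0.03      ]schema error: expected keys x, y, z, ax, ay, az, grip
```

```bash
python3 -m handwheel '[{"x":13,"y":-26,"z":5,"ax":0,"ay":0,"az":-0.45,"grip":0},{"x":26,"y":-52,"z":5,"ax":0,"ay":0,"az":-0.9,"grip":0},{"x":40,"y":-79.6,"z":5,"ax":0,"ay":0,"az":-1.32,"grip":0},{"x":40,"y":-79.6,"z":5,"ax":0,"ay":0,"az":-1.32,"grip":255},{"x":40,"y":-79.6,"z":5,"ax":0,"ay":0,"az":-1.32,"grip":255},{"x":40,"y":-79.6,"z":5,"ax":0,"ay":0,"az":-1.32,"grip":255},{"x":40,"y":-79.6,"z":5,"ax":0,"ay":0,"az":-1.32,"grip":255},{"x":40,"y":-79.6,"z":5,"ax":0,"ay":0,"az":-1.32,"grip":255},{"x":40,"y":-79.6,"z":5,"ax":0,"ay":0,"az":-1.32,"grip":255},{"x":40,"y":-79.6,"z":5,"ax":0,"ay":0,"az":-1.32,"grip":255}]'
```

```text
time: 1.4
ee_pos: [0.4021, -0.0229, 0.2359]
tcp_rot: [-3.141, 0.001, 0.026]
force: [0.7, 0.1, 0.0]
opening: 0.0274
```

```bash
python3 -m handwheel '[{"x":3,"y":-6,"z":1,"ax":0.17,"ay":0.005,"az":0,"grip":255},{"x":6,"y":-12,"z":1,"ax":0.35,"ay":0.01,"az":0,"grip":255},{"x":9,"y":-18,"z":1,"ax":0.52,"ay":0.014,"az":0,"grip":255},{"x":12,"y":-23.7,"z":1,"ax":0.7,"ay":0.019,"az":0,"grip":255},{"x":12,"y":-23.7,"z":1,"ax":0.7,"ay":0.019,"az":0,"grip":255},{"x":12,"y":-23.7,"z":1,"ax":0.7,"ay":0.019,"az":0,"grip":255},{"x":12,"y":-23.7,"z":1,"ax":0.7,"ay":0.019,"az":0,"grip":255}]'
python3 - <<'E'
from h import *
import cv2
from scipy.spatial.transform import Rotation as R
s=arm.read_state(); print(s["ee_pos"],s["tcp_rot"],s["opening"],s["joint_pos"])
Rt=R.from_euler("xyz",s["tcp_rot"]).as_matrix(); print(Rt.round(3)); print("tip",s["ee_pos"]+Rt[:,2]*.019)
a=arm.read_camera("wrist"); b=arm.read_camera("side")
cv2.imwrite("pics/w1.png",a[:,:,::-1]); cv2.imwrite("pics/s1.png",cv2.resize(b[120:320,180:440,::-1],None,fx=3,fy=3))
E
```

```text
time: 2.28
ee_pos: [0.5221, -0.259, 0.248]
tcp_rot: [-2.443, -0.001, 0.029]
force: [-0.0, 1.2, 0.9]
opening: 0.0002
[ 0.52210782 -0.25900306  0.24798645] [-2.44327717e+00 -1.26201217e-03  2.85724590e-02] 0.0001671424621091216 [-0.82526153  0.48285559  0.94492354  0.55072983  2.19966921 -0.63601175]
[[ 1.     0.023 -0.017]
 [ 0.029 -0.766  0.643]
 [ 0.001 -0.643 -0.766]]
tip [ 0.52177719 -0.24679188  0.23343387]
```

View pics/w1.png

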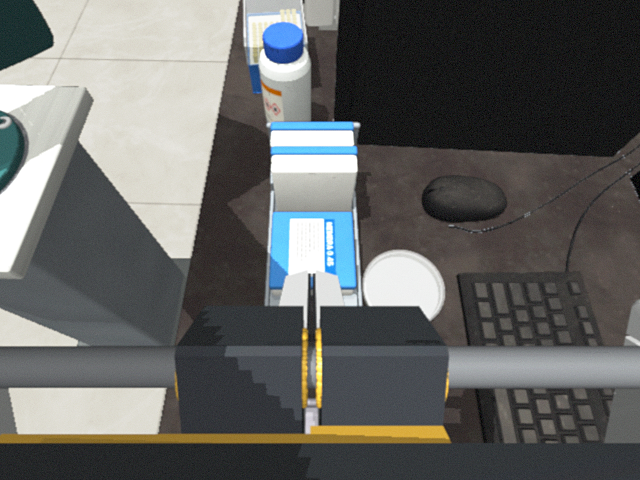

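View pics/s1.png

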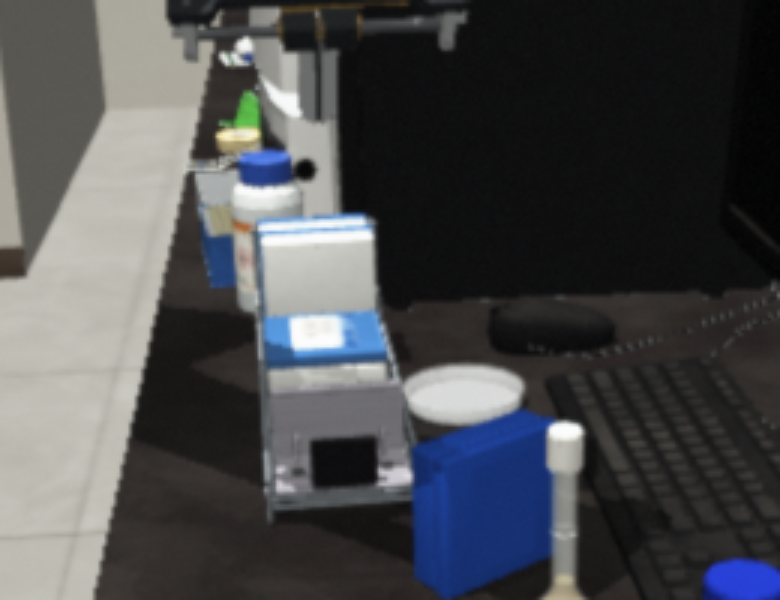

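```bash
python3 -m handwheel '[{"x":0,"y":1,"z":-5,"ax":-0.14,"ay":0,"az":0,"grip":255},{"x":0,"y":1.4,"z":-10,"ax":-0.14,"ay":0,"az":0,"grip":255},{"x":0,"y":1.8,"z":-15,"ax":-0.14,"ay":0,"az":0,"grip":255},{"x":0,"y":1.8,"z":-17.1,"ax":-0.14,"ay":0,"az":0,"grip":255},{"x":0,"y":1.8,"z":-17.1,"ax":-0.14,"ay":0,"az":0,"grip":255},{"x":0,"y":1.8,"z":-17.1,"ax":-0.14,"ay":0,"az":0,"grip":255}]'
python3 - <<'E'
from h import *
import cv2
s=arm.read_state(); print(s["ee_pos"],s["tcp_rot"],s["force"])
a=arm.read_camera("wrist"); b=arm.read_camera("top")
cv2.imwrite("pics/w2.png",a[:,:,::-1]); cv2.imwrite("pics/t2.png",cv2.resize(b[180:330,190:410,::-1],None,fx=3,fy=3))
E
```

```text
time: 3.12
ee_pos: [0.5232, -0.2412, 0.0812]
tcp_rot: [-2.588, -0.003, 0.03]
force: [0.1, 0.2, -1.0]
opening: 0.0004
[ 0.52319905 -0.2411836   0.08117233] [-2.58848967e+00 -2.53950940e-03  2.95041724e-02] [ 0.06408076  0.20943724 -0.9855661 ]
```

View pics/w2.png

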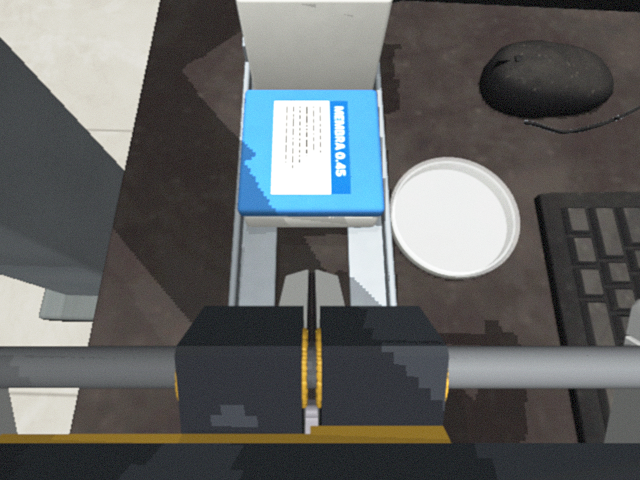

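View pics/t2.png

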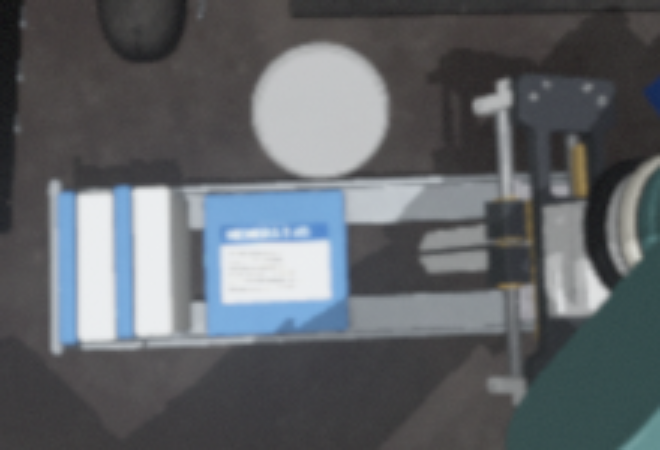

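Run:
```python
from h import *
from scipy.spatial.transform import Rotation as R
m=arm.camera_model("wrist");s=arm.read_state()
for u,v,z in [(262,226,.022),(370,226,.022),(262,214,.056),(370,214,.056),(278,250,.022),(347,250,.022)]: print((u,v),plane(m,u,v,z).round(4))
Rt=R.from_euler("xyz",s["tcp_rot"]).as_matrix(); t=s["ee_pos"]+Rt[:,2]*.019
print("tip",t,proj(m,t),proj(m,t-Rt[:,1]*.008))
```

```text
(262, 226) [ 0.4865 -0.1891  0.022 ]
(370, 226) [ 0.5621 -0.1868  0.022 ]
(262, 214) [ 0.4909 -0.194   0.056 ]
(370, 214) [ 0.557  -0.1921  0.056 ]
(278, 250) [ 0.4987 -0.2063  0.022 ]
(347, 250) [ 0.546  -0.2049  0.022 ]
tip [ 0.52291279 -0.23146893  0.06464988] [312.57295934 271.5092456 ] [312.58022519 257.71614066]
```

```bash
python3 -m handwheel '[{"x":-0.1,"y":1.7,"z":-2.8,"ax":0,"ay":0,"az":0,"grip":255},{"x":-0.1,"y":3.4,"z":-5.5,"ax":0,"ay":0,"az":0,"grip":255},{"x":-0.1,"y":3.4,"z":-5.5,"ax":0,"ay":0,"az":0,"grip":255},{"x":-0.1,"y":3.4,"z":-5.5,"ax":0,"ay":0,"az":0,"grip":255}]'
```

```text
time: 3.72
ee_pos: [0.5231, -0.2087, 0.0275]
tcp_rot: [-2.591, -0.005, 0.029]
force: [1.1, 0.1, 0.2]
opening: 0.0005
```

```bash
python3 -m handwheel '[{"x":0,"y":0.4,"z":0,"ax":0,"ay":0,"az":0,"grip":255},{"x":0,"y":0.8,"z":0,"ax":0,"ay":0,"az":0,"grip":255},{"x":0,"y":1.2,"z":0,"ax":0,"ay":0,"az":0,"grip":255},{"x":0,"y":1.4,"z":0,"ax":0,"ay":0,"az":0,"grip":255},{"x":0,"y":1.4,"z":0,"ax":0,"ay":0,"az":0,"grip":255}]'
python3 - <<'E'
from h import *
import cv2
a=arm.read_camera("wrist"); b=arm.read_camera("top")
cv2.imwrite("pics/w3.png",a[:,:,::-1]); cv2.imwrite("pics/t3.png",cv2.resize(b[180:330,190:410,::-1],None,fx=3,fy=3))
E
```

```text
time: 4.35
ee_pos: [0.5231, -0.1945, 0.0275]
tcp_rot: [-2.591, -0.005, 0.029]
force: [0.3, 0.1, 0.0]
opening: 0.0003
```

View pics/w3.png

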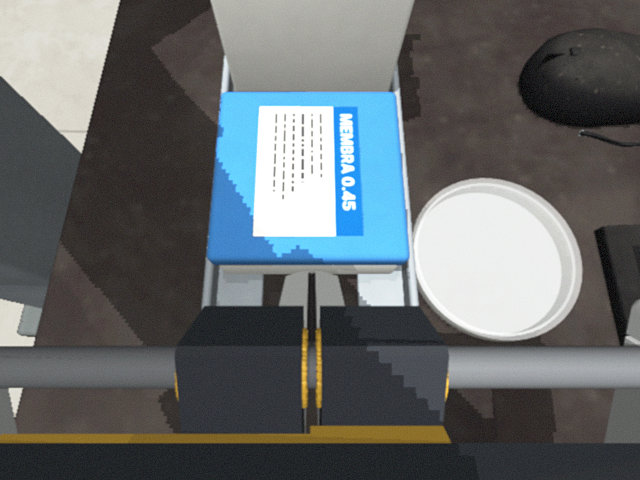

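View pics/t3.png

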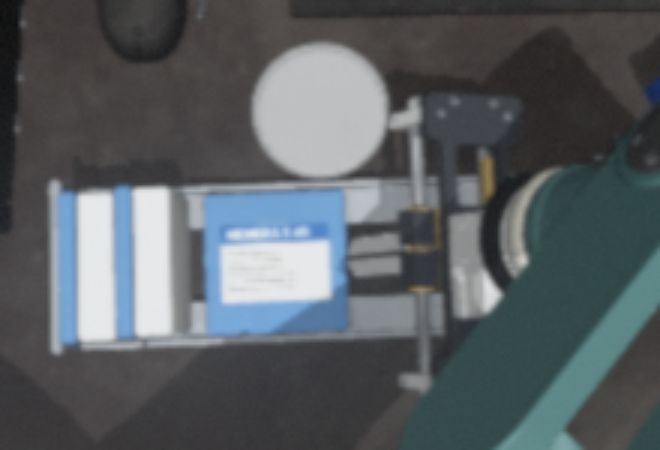

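```bash
python3 -m handwheel '[{"x":0,"y":0.4,"z":0,"ax":0,"ay":0,"az":0,"grip":255},{"x":0,"y":0.8,"z":0,"ax":0,"ay":0,"az":0,"grip":255},{"x":0,"y":0.8,"z":0,"ax":0,"ay":0,"az":0,"grip":255}]'
```

```text
time: 4.82
ee_pos: [0.523, -0.1862, 0.0274]
tcp_rot: [-2.59, -0.004, 0.029]
force: [0.6, 0.1, -0.9]
opening: 0.0002
```

```bash
python3 -m handwheel '[{"x":0,"y":0.4,"z":0,"ax":0,"ay":0,"az":0,"grip":255},{"x":0,"y":0.6,"z":0,"ax":0,"ay":0,"az":0,"grip":255},{"x":0,"y":0.6,"z":0,"ax":0,"ay":0,"az":0,"grip":255}]'
python3 - <<'E'
from h import *
import cv2
a=arm.read_camera("wrist"); b=arm.read_camera("top")
cv2.imwrite("pics/w4.png",a[:,:,::-1]); cv2.imwrite("pics/t4.png",cv2.resize(b[180:330,190:410,::-1],None,fx=3,fy=3))
E
```

```text
time: 5.2
ee_pos: [0.523, -0.1807, 0.0274]
tcp_rot: [-2.592, -0.004, 0.029]
force: [-0.7, -2.9, -0.3]
opening: 0.0005
```

View pics/w4.png

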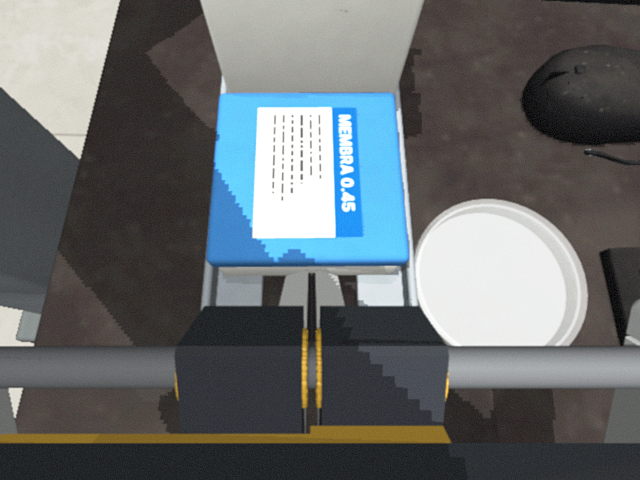

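View pics/t4.png

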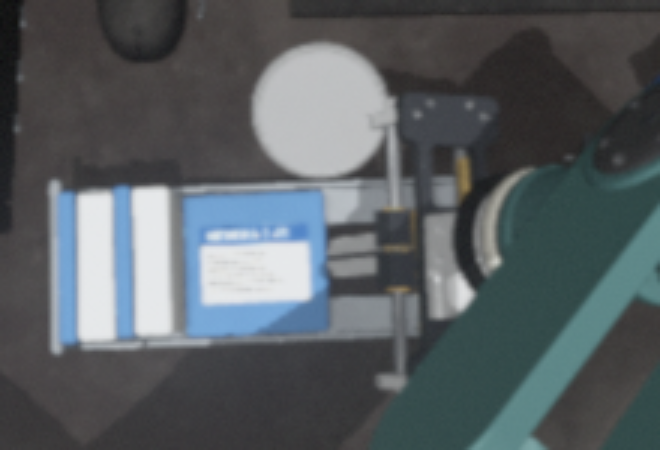

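```bash
python3 -m handwheel '[{"x":0,"y":0.2,"z":0.3,"ax":0.03,"ay":0,"az":0,"grip":255},{"x":0,"y":0.2,"z":0.8,"ax":0.06,"ay":0,"az":0,"grip":255},{"x":0,"y":0.2,"z":1.3,"ax":0.1,"ay":0,"az":0,"grip":255},{"x":0,"y":0.2,"z":1.8,"ax":0.1,"ay":0,"az":0,"grip":255},{"x":0,"y":0.2,"z":1.8,"ax":0.1,"ay":0,"az":0,"grip":255}]'
python3 - <<'E'
from h import *
import cv2
a=arm.read_camera("wrist"); b=arm.read_camera("side")
cv2.imwrite("pics/w5.png",a[:,:,::-1]); cv2.imwrite("pics/s5.png",cv2.resize(b[170:310,220:380,::-1],None,fx=4,fy=4))
E
```

```text
time: 5.92
ee_pos: [0.5229, -0.1806, 0.0453]
tcp_rot: [-2.494, -0.007, 0.027]
force: [-2.1, -6.2, -0.1]
opening: 0.0005
```

View pics/w5.png

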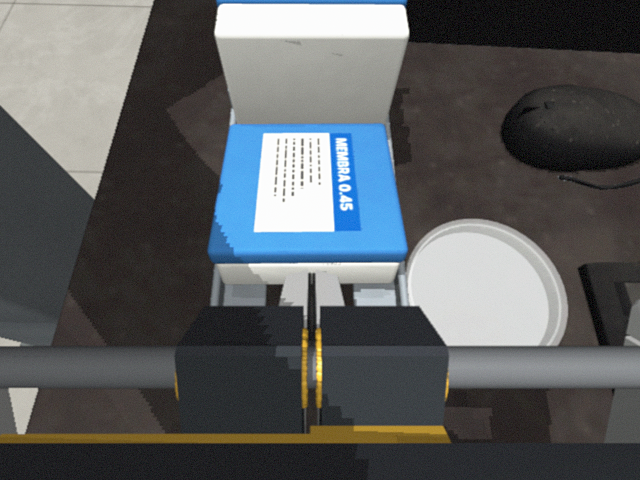

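View pics/s5.png

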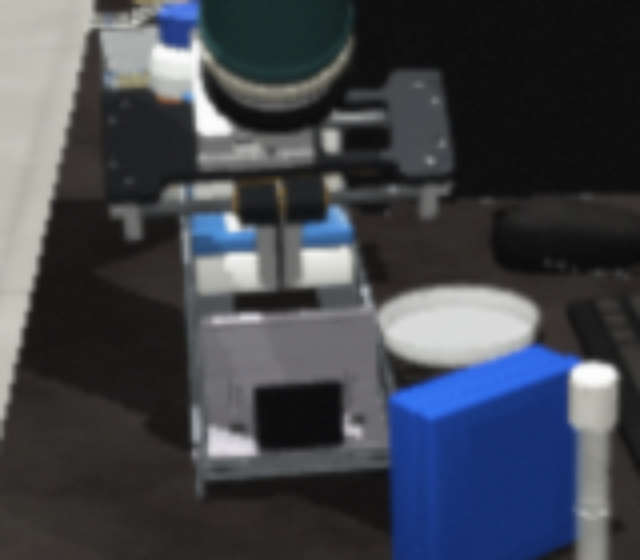

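```bash
cat >> h.py <<'E'
def tri(m1,p1,m2,p2):
    o1,d1=ray(m1,*p1);o2,d2=ray(m2,*p2)
    A=np.stack([d1,-d2],1);k=np.linalg.lstsq(A,o2-o1,rcond=None)[0]
    a,b=o1+k[0]*d1,o2+k[1]*d2
    return (a+b)/2,np.linalg.norm(a-b)
E
python3 - <<'E'
from h import *
from scipy.spatial.transform import Rotation as R
w=arm.camera_model("wrist");s=arm.camera_model("side")
print(tri(w,(219,283),s,(269.5,242.5)));print(tri(w,(398,284),s,(308,241.2)))
print(tri(w,(213,259),s,(269,231)));print(tri(w,(405,259),s,(308,229.5)))
st=arm.read_state();Rt=R.from_euler("xyz",st["tcp_rot"]).as_matrix();t=st["ee_pos"]+Rt[:,2]*.019
print("tip",t,proj(w,t),proj(w,t-Rt[:,1]*.008),proj(w,t+Rt[:,1]*.008),st["force"])
E
```

```text
(array([ 0.4762763 , -0.1819707 ,  0.04382933]), np.float64(0.002909346975477379))
(array([ 0.56651546, -0.17860711,  0.04048227]), np.float64(0.0018936508836170666))
(array([ 0.47773045, -0.17884851,  0.07025306]), np.float64(0.0007413217599859708))
(array([ 0.56601736, -0.17485799,  0.06721619]), np.float64(0.0014680031220378384))
tip [ 0.52263416 -0.16913727  0.02985576] [312.59439683 271.50807066] [312.60122337 257.71412094] [312.58768533 285.06954462] [-2.00881172 -6.7863869  -1.02513699]
```

Run:
```python
import cv2
im=cv2.imread("pics/w5.png")[240:320,200:420]
cv2.imwrite("pics/c5.png",cv2.resize(im,None,fx=3.5,fy=3.5,interpolation=cv2.INTER_CUBIC))
```

```text
(no output)
```

View pics/c5.png

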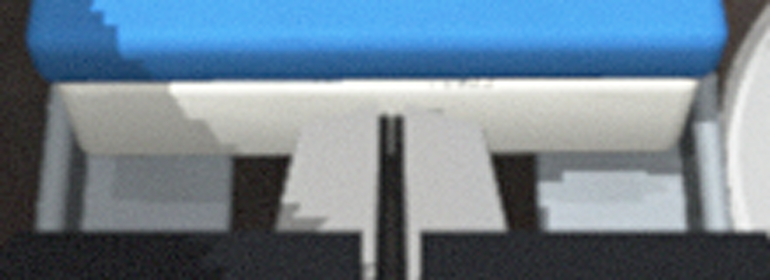

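Run:
```python
from h import *
w=arm.camera_model("wrist")
for z in (.022,.03,.04): print(z,plane(w,219,283,z),plane(w,398,284,z), "top",plane(w,213,259,z+.034),plane(w,405,259,z+.034))
print("next top edge -y",plane(w,219,8,.114),plane(w,405,8,.114))
```

```text
0.022 [ 0.46924615 -0.17489514  0.022     ] [ 0.57181066 -0.17248646  0.022     ] top [ 0.47337027 -0.17332121  0.056     ] [ 0.56815778 -0.17049971  0.056     ]
0.03 [ 0.47127438 -0.17740223  0.03      ] [ 0.56993907 -0.17508514  0.03      ] top [ 0.4756024  -0.17638291  0.064     ] [ 0.56609111 -0.17368938  0.064     ]
0.04 [ 0.47380967 -0.1805361   0.04      ] [ 0.56759959 -0.17833349  0.04      ] top [ 0.47839256 -0.18021004  0.074     ] [ 0.56350779 -0.17767646  0.074     ]
next top edge -y [ 0.47597368 -0.07127368  0.114     ] [ 0.56220243 -0.06813733  0.114     ]
```

```bash
python3 - <<'E'
from h import *
from scipy.spatial.transform import Rotation as R
m=arm.camera_model("top")
Rt=R.from_euler("xyz",[-2.588,-.0025,.0295]).as_matrix();p=np.array([.5232,-.2412,.0812])
for z in (.0,.005,.01,.015,.019):
  print(z,[ (proj(m,p+Rt@[0,y,z])-[190,180])*3+1 for y in(-.008,0,.008)])
# wrist rows for same tool points
w=arm.camera_model("wrist");s=arm.read_state();Rt=R.from_euler("xyz",s["tcp_rot"]).as_matrix()
for z in (.0,.005,.01,.015,.019): print(z,[proj(w,s["ee_pos"]+Rt@[0,y,z])[1].round(1) for y in(-.008,-.004,0,.008)])
E
python3 - <<'E'
import cv2
im=cv2.imread("pics/t2.png")[200:310,330:560]
cv2.imwrite("pics/c2.png",cv2.resize(im,None,fx=3,fy=3,interpolation=cv2.INTER_NEAREST))
E
```

```text
0.0 [array([414.2356165 , 253.25574246]), array([424.83631333, 253.09388556]), array([435.32820177, 252.93369   ])]
0.005 [array([409.93249314, 253.69423569]), array([420.50156051, 253.53094839]), array([430.96269103, 253.36932866])]
0.01 [array([405.67298161, 254.12828483]), array([416.21051572, 253.96360424]), array([426.64097482, 253.80059702])]
0.015 [array([401.45642224, 254.5579571 ]), array([411.96252123, 254.39191944]), array([422.36239743, 254.22756052])]
0.019 [array([398.11366547, 254.89858787]), array([408.59468821, 254.73149004]), array([418.97016313, 254.56607496])]
0.0 [np.float64(267.8), np.float64(275.3), np.float64(282.8), np.float64(297.5)]
0.005 [np.float64(265.0), np.float64(272.3), np.float64(279.6), np.float64(294.0)]
0.01 [np.float64(262.3), np.float64(269.5), np.float64(276.6), np.float64(290.7)]
0.015 [np.float64(259.7), np.float64(266.7), np.float64(273.7), np.float64(287.5)]
0.019 [np.float64(257.7), np.float64(264.6), np.float64(271.5), np.float64(285.1)]
```

View pics/c2.png

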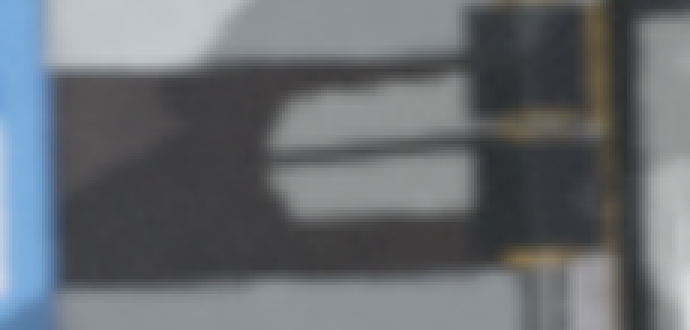

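Run:
```python
from h import *
import cv2
from scipy.spatial.transform import Rotation as R
m=arm.camera_model("side")
p=np.array([.1219,.5357,.1974]);Rt=R.from_euler("xyz",[-3.1414,.0022,1.347]).as_matrix()
for x in (-.047,.047):
  for z in (-.005,0,.019): print(x,z,[proj(m,p+Rt@[x,y,z]).round(1) for y in(-.008,0,.008)])
p=np.array([.5221,-.2590,.2480]);Rt=R.from_euler("xyz",[-2.443,-.001,.0286]).as_matrix()
for z in (-.005,0,.019): print(z,[proj(m,p+Rt@[0,y,z]).round(1) for y in(-.008,0,.008)])
im=cv2.imread("pics/side0.png")[60:140,120:190]
cv2.imwrite("pics/cs0.png",cv2.resize(im,None,fx=7,fy=7,interpolation=cv2.INTER_NEAREST))
```

```text
-0.047 -0.005 [array([154.3, 130. ]), array([156.6, 130. ]), array([158.9, 130. ])]
-0.047 0 [array([154.5, 131.5]), array([156.8, 131.5]), array([159.1, 131.5])]
-0.047 0.019 [array([155.3, 137.3]), array([157.6, 137.3]), array([159.9, 137.3])]
0.047 -0.005 [array([166. , 125.5]), array([168.2, 125.5]), array([170.4, 125.5])]
0.047 0 [array([166.2, 127. ]), array([168.3, 127. ]), array([170.5, 127. ])]
0.047 0.019 [array([166.8, 132.5]), array([169. , 132.5]), array([171.2, 132.5])]
-0.005 [array([285.3, 155.7]), array([285.5, 158.9]), array([285.8, 162.1])]
0 [array([285.3, 157.2]), array([285.6, 160.4]), array([285.8, 163.6])]
0.019 [array([285.3, 163. ]), array([285.6, 166.2]), array([285.9, 169.3])]
```

View pics/cs0.png

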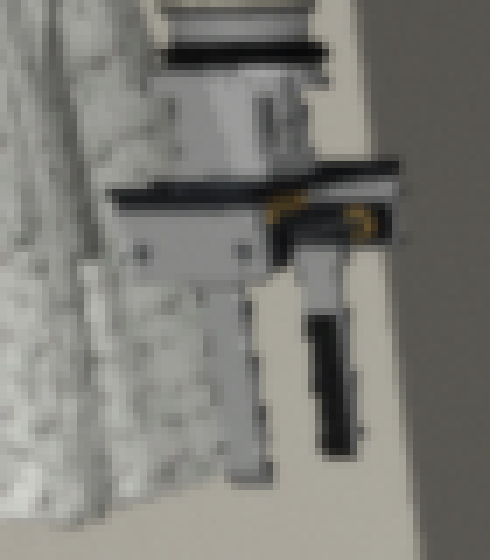

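```bash
python3 -m handwheel '[{"x":0,"y":0,"z":-0.6,"ax":0,"ay":0,"az":0,"grip":255},{"x":0,"y":0,"z":-1.2,"ax":0,"ay":0,"az":0,"grip":255},{"x":0,"y":0,"z":-1.8,"ax":0,"ay":0,"az":0,"grip":255},{"x":0,"y":-0.8,"z":-1.8,"ax":0,"ay":0,"az":0,"grip":255},{"x":0,"y":-1.85,"z":-1.7,"ax":0,"ay":0,"az":0,"grip":255},{"x":0,"y":-1.85,"z":-1.6,"ax":0,"ay":0,"az":0,"grip":255},{"x":0,"y":-1.0,"z":-2.7,"ax":0,"ay":0,"az":0,"grip":255},{"x":0,"y":-0.3,"z":-3.6,"ax":0,"ay":0,"az":0,"grip":255},{"x":0,"y":-0.3,"z":-3.6,"ax":0,"ay":0,"az":0,"grip":255}]'
python3 - <<'E'
from h import *
import cv2
a=arm.read_camera("wrist")
cv2.imwrite("pics/w6.png",cv2.resize(a[200:320,180:440,::-1],None,fx=3,fy=3)); print(arm.read_state()["force"])
E
```

```text
time: 7.15
ee_pos: [0.5218, -0.1817, 0.0077]
tcp_rot: [-2.492, -0.004, 0.028]
force: [0.0, -0.7, 0.3]
opening: 0.0007
[ 0.56746105 -0.17695904 -0.46783736]
```

View pics/w6.png

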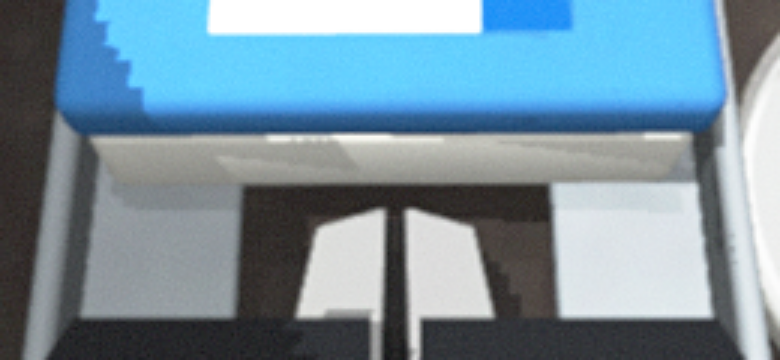

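```bash
python3 -m handwheel '[{"x":0,"y":0.4,"z":-0.2,"ax":0,"ay":0,"az":0,"grip":255},{"x":0,"y":0.8,"z":-0.3,"ax":0,"ay":0,"az":0,"grip":255},{"x":0,"y":1.1,"z":-0.3,"ax":0,"ay":0,"az":0,"grip":255},{"x":0,"y":1.1,"z":-0.3,"ax":0,"ay":0,"az":0,"grip":255}]'
python3 - <<'E'
from h import *
import cv2
a=arm.read_camera("wrist")
cv2.imwrite("pics/w7.png",cv2.resize(a[200:320,180:440,::-1],None,fx=3,fy=3)); print(arm.read_state()["force"])
E
```

```text
time: 7.7
ee_pos: [0.5225, -0.1749, 0.0048]
tcp_rot: [-2.501, -0.006, 0.026]
force: [-0.2, -7.4, -1.5]
opening: 0.0002
[-1.21658463 -6.46769565 -0.50933066]
```

View pics/w7.png

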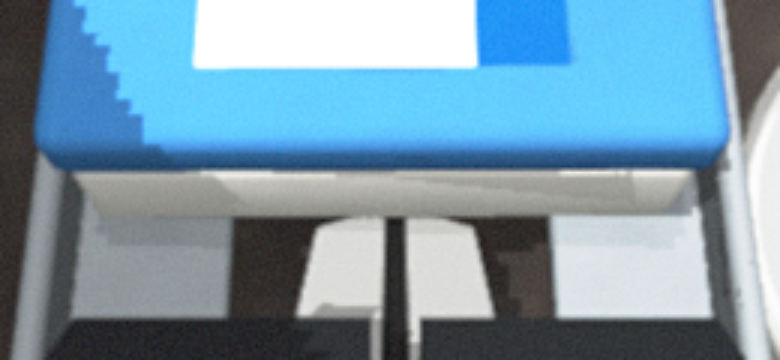

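```bash
python3 -m handwheel '[{"x":0,"y":0.3,"z":0.4,"ax":0,"ay":0,"az":0,"grip":255},{"x":0,"y":0.2,"z":0.9,"ax":0.05,"ay":0,"az":0,"grip":255},{"x":0,"y":0.2,"z":1.5,"ax":0.1,"ay":0,"az":0,"grip":255},{"x":0,"y":0.1,"z":2.0,"ax":0.1,"ay":0,"az":0,"grip":255},{"x":0,"y":0.1,"z":2.0,"ax":0.1,"ay":0,"az":0,"grip":255}]'
python3 - <<'E'
from h import *
import cv2
a=arm.read_camera("wrist")
cv2.imwrite("pics/w8.png",a[:,:,::-1]); print(arm.read_state()["force"])
E
```

```text
time: 8.38
ee_pos: [0.5225, -0.1778, 0.024]
tcp_rot: [-2.408, -0.009, 0.023]
force: [-1.4, -8.7, -0.8]
opening: 0.0003
[-1.27799666 -9.74889811 -2.9927919 ]
```

View pics/w8.png

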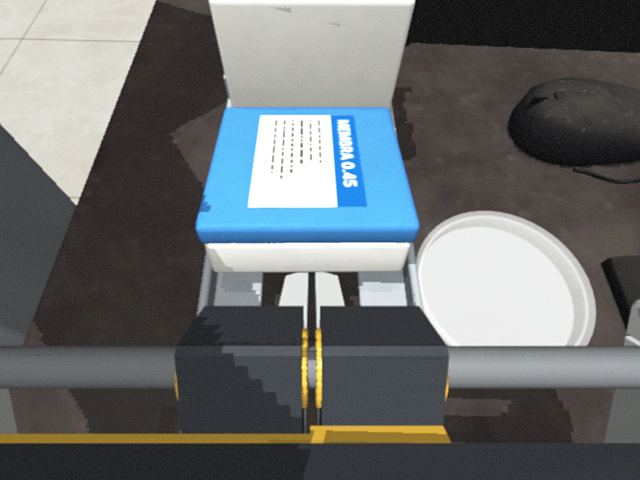

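```bash
python3 -m handwheel '[{"x":0,"y":0.3,"z":0.6,"ax":0,"ay":0,"az":0,"grip":255},{"x":0,"y":0.3,"z":1.2,"ax":0,"ay":0,"az":0,"grip":255},{"x":0,"y":0.4,"z":1.8,"ax":0,"ay":0,"az":0,"grip":255},{"x":0,"y":0.5,"z":2.4,"ax":0,"ay":0,"az":0,"grip":255},{"x":0,"y":0.5,"z":2.4,"ax":0,"ay":0,"az":0,"grip":255}]'
python3 - <<'E'
from h import *
import cv2
a=arm.read_camera("wrist")
cv2.imwrite("pics/w9.png",a[:,:,::-1]); print(arm.read_state()["force"])
E
```

```text
time: 9.05
ee_pos: [0.523, -0.174, 0.0484]
tcp_rot: [-2.411, -0.01, 0.022]
force: [-0.6, -3.6, 0.1]
opening: 0.0006
[ 0.56626494 -4.13898369 -1.32672134]
```

View pics/w9.png

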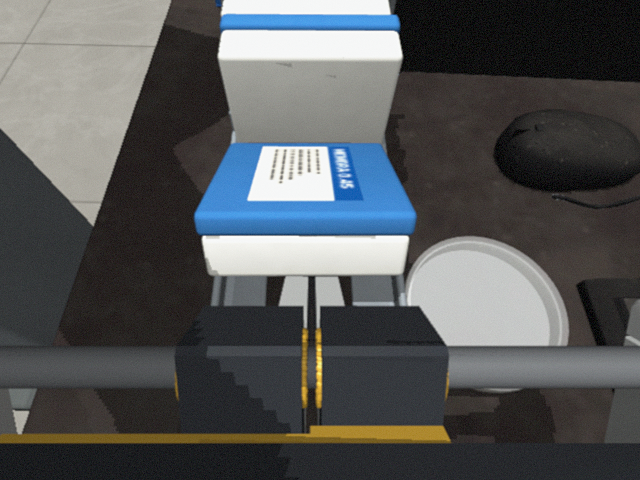

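```bash
python3 -m handwheel '[{"x":0,"y":0.2,"z":0.6,"ax":0,"ay":0,"az":0,"grip":255},{"x":0,"y":0.4,"z":1.2,"ax":0,"ay":0,"az":0,"grip":255},{"x":0,"y":0.7,"z":1.8,"ax":0,"ay":0,"az":0,"grip":255},{"x":0,"y":1.0,"z":2.3,"ax":0,"ay":0,"az":0,"grip":255},{"x":0,"y":1.0,"z":2.3,"ax":0,"ay":0,"az":0,"grip":255}]'
python3 - <<'E'
from h import *
import cv2
a=arm.read_camera("wrist"); b=arm.read_camera("side")
cv2.imwrite("pics/w10.png",a[:,:,::-1]); print(arm.read_state()["force"])
cv2.imwrite("pics/s10.png",cv2.resize(b[170:310,220:380,::-1],None,fx=4,fy=4))
E
```

```text
time: 9.72
ee_pos: [0.523, -0.1631, 0.0716]
tcp_rot: [-2.411, -0.01, 0.023]
force: [-0.8, 0.2, 0.3]
opening: 0.0006
[ 0.10699377 -1.08175365  0.16579512]
```

View pics/w10.png

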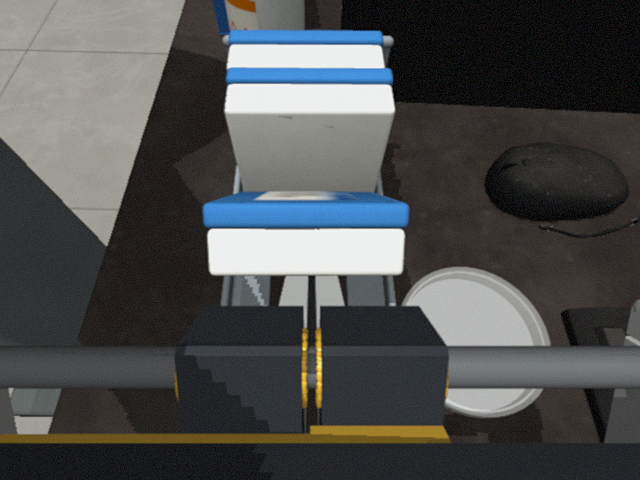

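View pics/s10.png

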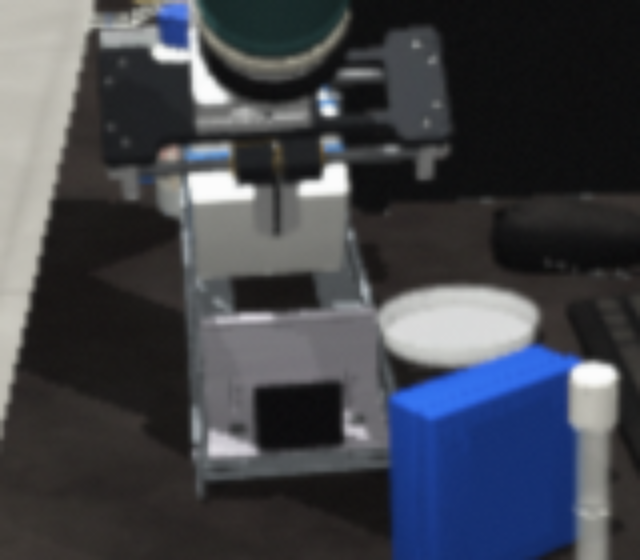

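```bash
python3 -m handwheel '[{"x":0,"y":0.5,"z":0.4,"ax":0,"ay":0,"az":0,"grip":255},{"x":0,"y":1.0,"z":0.8,"ax":0,"ay":0,"az":0,"grip":255},{"x":0,"y":1.5,"z":1.0,"ax":0,"ay":0,"az":0,"grip":255},{"x":0,"y":2.0,"z":1.2,"ax":0,"ay":0,"az":0,"grip":255},{"x":0,"y":2.5,"z":1.3,"ax":0,"ay":0,"az":0,"grip":255},{"x":0,"y":2.9,"z":1.3,"ax":0,"ay":0,"az":0,"grip":255},{"x":0,"y":2.9,"z":1.3,"ax":0,"ay":0,"az":0,"grip":255}]'
python3 - <<'E'
from h import *
import cv2
a=arm.read_camera("wrist"); b=arm.read_camera("side")
cv2.imwrite("pics/w11.png",a[:,:,::-1]); print(arm.read_state()["force"])
cv2.imwrite("pics/s11.png",cv2.resize(b[170:310,220:380,::-1],None,fx=4,fy=4))
E
```

```text
time: 10.7
ee_pos: [0.5228, -0.1339, 0.084]
tcp_rot: [-2.41, -0.009, 0.023]
force: [-0.0, -1.6, 0.9]
opening: 0.0008
[-0.01926811  0.27012953 -0.62777941]
```

View pics/w11.png

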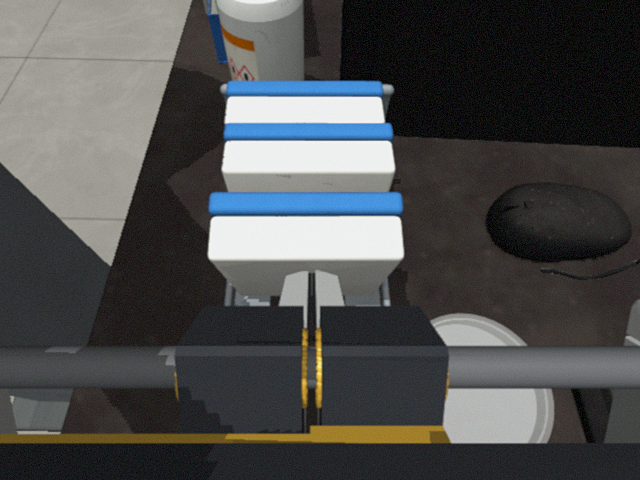

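View pics/s11.png

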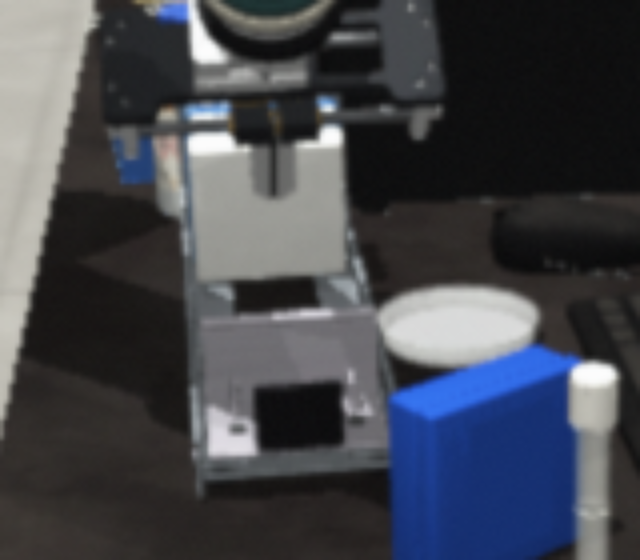

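```bash
python3 -m handwheel '[{"x":0,"y":0.3,"z":0.1,"ax":0,"ay":0,"az":0,"grip":255},{"x":0,"y":0.6,"z":0.1,"ax":0,"ay":0,"az":0,"grip":255},{"x":0,"y":0.9,"z":0.1,"ax":0,"ay":0,"az":0,"grip":255},{"x":0,"y":0.9,"z":0.1,"ax":0,"ay":0,"az":0,"grip":255}]'
python3 - <<'E'
from h import *
import cv2
a=arm.read_camera("wrist"); b=arm.read_camera("top")
cv2.imwrite("pics/w12.png",a[:,:,::-1]); print(arm.read_state()["force"])
cv2.imwrite("pics/t12.png",cv2.resize(b[225:310,200:400,::-1],None,fx=4,fy=4,interpolation=cv2.INTER_CUBIC))
E
```

```text
time: 11.3
ee_pos: [0.5228, -0.125, 0.085]
tcp_rot: [-2.41, -0.01, 0.023]
force: [-0.2, 0.5, -0.1]
opening: 0.0002
[-0.03713419  0.07617455 -0.68200575]
```

View pics/w12.png

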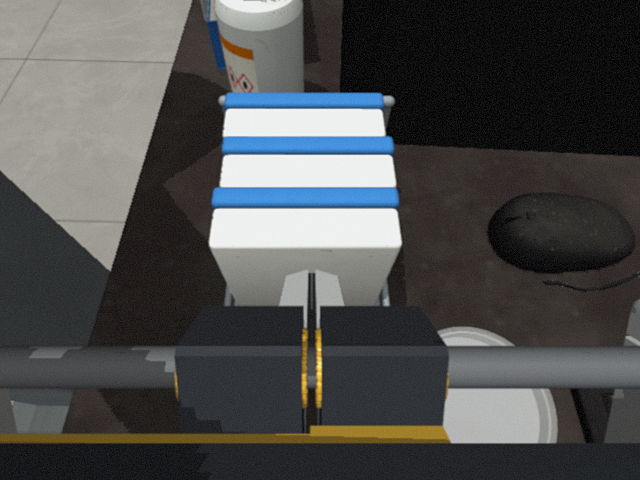

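View pics/t12.png

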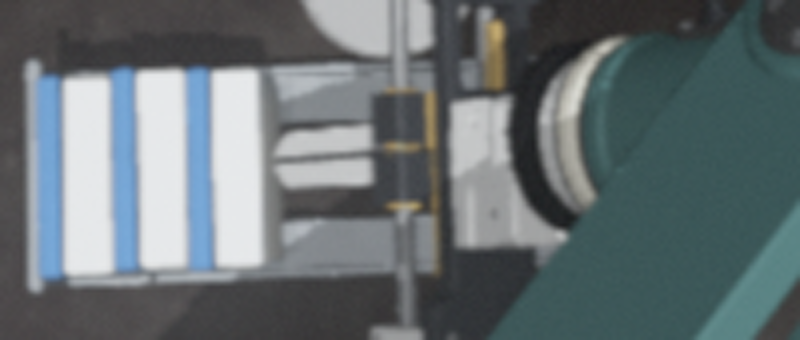

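```bash
python3 -m handwheel '[{"x":0,"y":-2,"z":0.5,"ax":0,"ay":0,"az":0,"grip":255},{"x":0,"y":-5,"z":3,"ax":-0.1,"ay":0,"az":0,"grip":255},{"x":0.1,"y":-10,"z":6.5,"ax":-0.25,"ay":0,"az":0,"grip":255},{"x":0.2,"y":-15,"z":7.5,"ax":-0.42,"ay":0,"az":0,"grip":255},{"x":0.3,"y":-20,"z":7.5,"ax":-0.58,"ay":0,"az":0,"grip":255},{"x":0.36,"y":-25.4,"z":7.5,"ax":-0.73,"ay":0,"az":0,"grip":255},{"x":0.36,"y":-25.4,"z":7.5,"ax":-0.73,"ay":0,"az":0,"grip":255},{"x":0.36,"y":-25.4,"z":7.5,"ax":-0.73,"ay":0,"az":0,"grip":255}]'
python3 - <<'E'
from h import *
import cv2
a=arm.read_camera("wrist"); b=arm.read_camera("top")
cv2.imwrite("pics/w13.png",a[:,:,::-1]); print(arm.read_state()["ee_pos"],arm.read_state()["tcp_rot"])
cv2.imwrite("pics/t13.png",cv2.resize(b[225:310,200:400,::-1],None,fx=4,fy=4,interpolation=cv2.INTER_CUBIC))
E
```

```text
time: 12.4
ee_pos: [0.5261, -0.3788, 0.1597]
tcp_rot: [-3.137, 0.008, 0.022]
force: [-0.1, -0.6, 0.6]
opening: 0.0003
[ 0.52615314 -0.37868466  0.1593894 ] [-3.13767071  0.00871597  0.02285494]
```

View pics/w13.png

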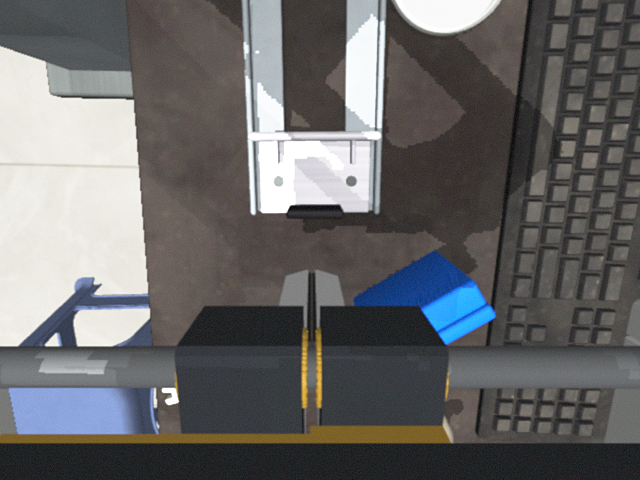

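View pics/t13.png

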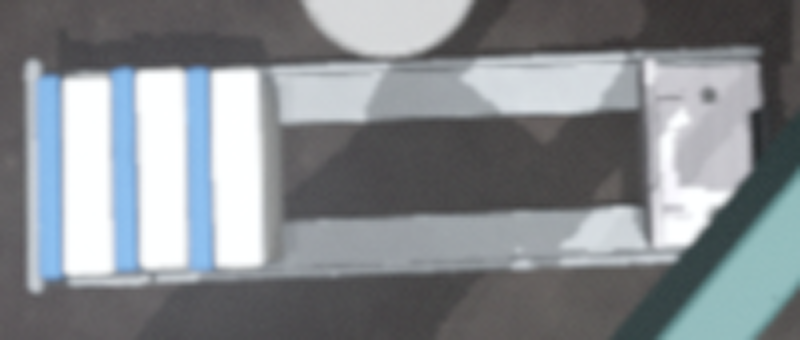

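```bash
python3 -m handwheel '[{"x":0,"y":0,"z":-6,"ax":0,"ay":0,"az":0,"grip":255},{"x":0,"y":0,"z":-11,"ax":0,"ay":0,"az":0,"grip":255},{"x":0,"y":0,"z":-12.9,"ax":0,"ay":0,"az":0,"grip":255},{"x":0,"y":0,"z":-12.9,"ax":0,"ay":0,"az":0,"grip":255},{"x":0,"y":0,"z":-12.9,"ax":0,"ay":0,"az":0,"grip":255}]'
python3 - <<'E'
from h import *
import cv2
a=arm.read_camera("wrist"); 
cv2.imwrite("pics/w14.png",a[:,:,::-1])
b=arm.read_camera("side")
cv2.imwrite("pics/s14.png",cv2.resize(b[150:350,220:420,::-1],None,fx=3,fy=3))
E
```

```text
time: 13.12
ee_pos: [0.5277, -0.3799, 0.0333]
tcp_rot: [-3.141, 0.005, 0.023]
force: [1.6, -0.1, 0.3]
opening: 0.0003
```

View pics/w14.png

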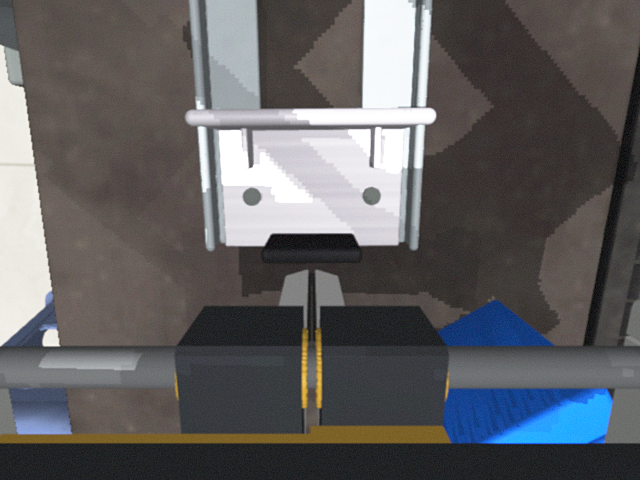

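View pics/s14.png

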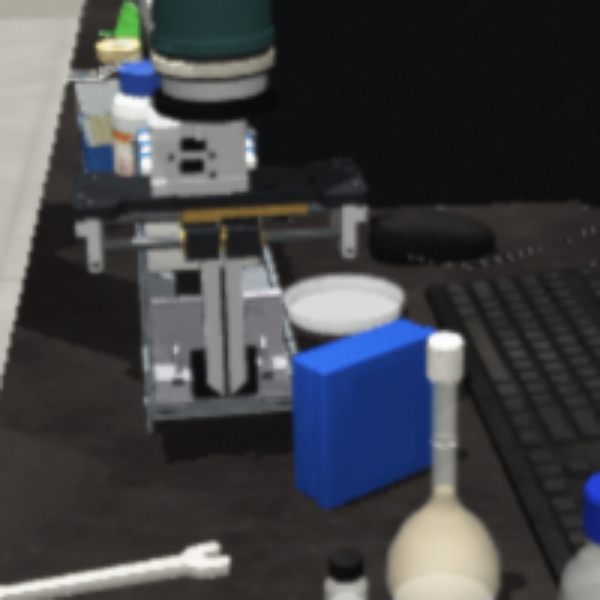

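```bash
python3 -m handwheel '[{"x":0,"y":0.8,"z":0,"ax":0,"ay":0,"az":0,"grip":255},{"x":-0.05,"y":1.6,"z":0,"ax":0,"ay":0,"az":0,"grip":255},{"x":-0.1,"y":3,"z":0,"ax":0,"ay":0,"az":0,"grip":255},{"x":-0.1,"y":4.5,"z":0,"ax":0,"ay":0,"az":0,"grip":255},{"x":-0.2,"y":6,"z":0,"ax":0,"ay":0,"az":0,"grip":255},{"x":-0.2,"y":8,"z":0,"ax":0,"ay":0,"az":0,"grip":255},{"x":-0.3,"y":10,"z":0,"ax":0,"ay":0,"az":0,"grip":255},{"x":-0.3,"y":12,"z":0,"ax":0,"ay":0,"az":0,"grip":255},{"x":-0.4,"y":14,"z":0,"ax":0,"ay":0,"az":0,"grip":255},{"x":-0.4,"y":14,"z":0,"ax":0,"ay":0,"az":0,"grip":255}]'
python3 - <<'E'
from h import *
import cv2
a=arm.read_camera("wrist"); print(arm.read_state()["force"])
cv2.imwrite("pics/w15.png",a[:,:,::-1])
E
```

```text
time: 14.48
ee_pos: [0.5231, -0.237, 0.0328]
tcp_rot: [-3.138, 0.006, 0.025]
force: [0.3, 0.2, -0.3]
opening: 0.0005
[-0.49955048  0.30831845 -1.13510325]
```

View pics/w15.png

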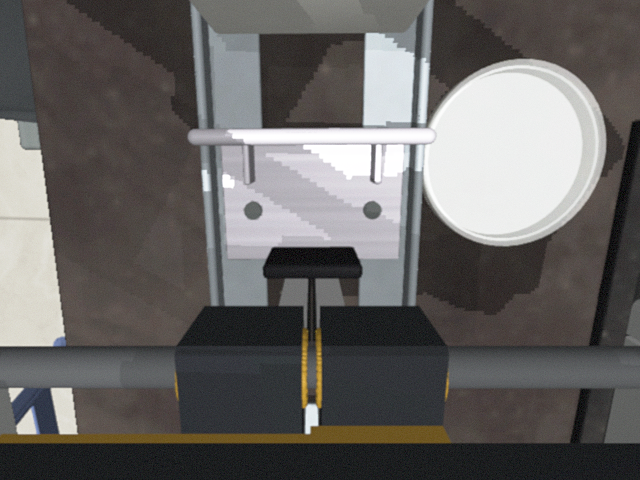

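```bash
python3 -m handwheel '[{"x":0,"y":1,"z":0,"ax":0,"ay":0,"az":0,"grip":255},{"x":-0.05,"y":2,"z":0,"ax":0,"ay":0,"az":0,"grip":255},{"x":-0.1,"y":3,"z":0,"ax":0,"ay":0,"az":0,"grip":255},{"x":-0.1,"y":3.6,"z":0,"ax":0,"ay":0,"az":0,"grip":255},{"x":-0.1,"y":4.2,"z":0,"ax":0,"ay":0,"az":0,"grip":255},{"x":-0.1,"y":4.2,"z":0,"ax":0,"ay":0,"az":0,"grip":255}]'
python3 - <<'E'
from h import *
import cv2
a=arm.read_camera("wrist"); print(arm.read_state()["force"])
cv2.imwrite("pics/w16.png",a[:,:,::-1])
b=arm.read_camera("top")
cv2.imwrite("pics/t16.png",cv2.resize(b[225:310,200:400,::-1],None,fx=4,fy=4,interpolation=cv2.INTER_CUBIC))
E
```

```text
time: 15.28
ee_pos: [0.5217, -0.1947, 0.0325]
tcp_rot: [-3.137, 0.007, 0.025]
force: [-0.5, -0.1, 0.8]
opening: 0.0005
[-0.71355463 -0.62073496  0.70853068]
```

View pics/w16.png

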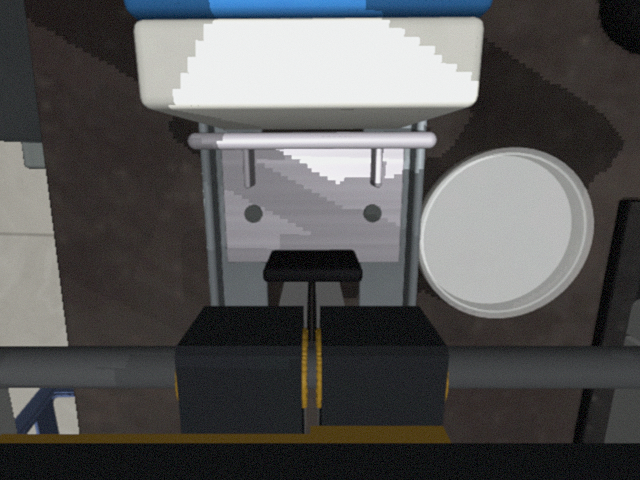

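View pics/t16.png

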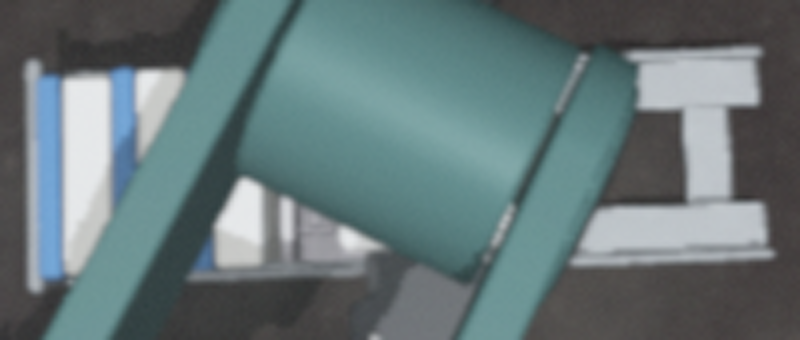

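```bash
python3 -m handwheel '[{"x":0,"y":0.4,"z":0,"ax":0,"ay":0,"az":0,"grip":255},{"x":0,"y":0.8,"z":0,"ax":0,"ay":0,"az":0,"grip":255},{"x":0,"y":0.8,"z":0,"ax":0,"ay":0,"az":0,"grip":255}]'
```

```text
time: 15.75
ee_pos: [0.5216, -0.1896, 0.0326]
tcp_rot: [3.141, 0.007, 0.024]
force: [-0.5, -8.3, -1.1]
opening: 0.0003
```

```bash
python3 -m handwheel '[{"x":0,"y":0.4,"z":0,"ax":0,"ay":0,"az":0,"grip":255},{"x":0,"y":0.7,"z":0,"ax":0,"ay":0,"az":0,"grip":255},{"x":0,"y":0.7,"z":0,"ax":0,"ay":0,"az":0,"grip":255}]'
```

```text
time: 16.12
ee_pos: [0.5217, -0.1898, 0.0327]
tcp_rot: [3.127, 0.007, 0.023]
force: [0.1, -17.9, -5.9]
opening: 0.0008
```

```bash
python3 -m handwheel '[{"x":0,"y":-1,"z":0,"ax":0,"ay":0,"az":0,"grip":255},{"x":0,"y":-3,"z":0.5,"ax":0,"ay":0,"az":0,"grip":255},{"x":0,"y":-6,"z":5,"ax":0,"ay":0,"az":0,"grip":255},{"x":0,"y":-10,"z":11,"ax":0,"ay":0,"az":0,"grip":255},{"x":-3,"y":-16,"z":14,"ax":0,"ay":0,"az":0,"grip":255},{"x":-7,"y":-22,"z":14,"ax":0,"ay":0,"az":0,"grip":255},{"x":-12,"y":-27,"z":14,"ax":0,"ay":0,"az":0,"grip":255},{"x":-12,"y":-27,"z":14,"ax":0,"ay":0,"az":0,"grip":255},{"x":-12,"y":-27,"z":14,"ax":0,"ay":0,"az":0,"grip":255},{"x":-12,"y":-27,"z":14,"ax":0,"ay":0,"az":0,"grip":255}]'
python3 - <<'E'
from h import *
import cv2
a=arm.read_camera("top"); b=arm.read_camera("side")
cv2.imwrite("pics/t17.png",a[:,:,::-1])
cv2.imwrite("pics/t17c.png",cv2.resize(a[225:310,200:400,::-1],None,fx=4,fy=4,interpolation=cv2.INTER_CUBIC))
cv2.imwrite("pics/s17.png",cv2.resize(b[170:310,220:380,::-1],None,fx=4,fy=4,interpolation=cv2.INTER_CUBIC))
E
```

```text
time: 17.38
ee_pos: [0.4022, -0.4593, 0.1728]
tcp_rot: [3.128, 0.006, 0.023]
force: [0.2, 0.5, 0.7]
opening: 0.0004
```

View pics/t17.png

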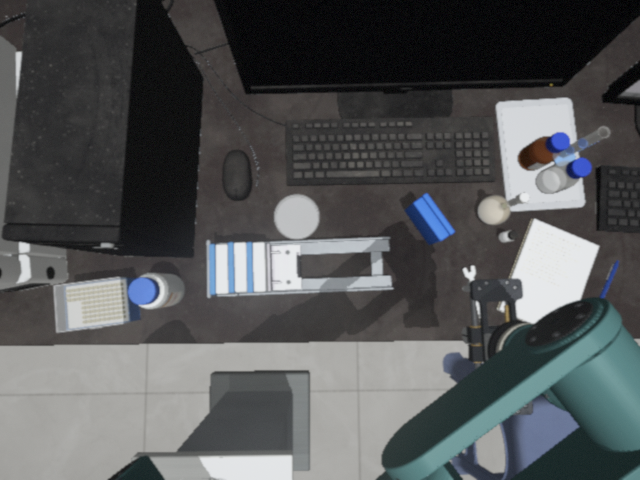

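View pics/t17c.png

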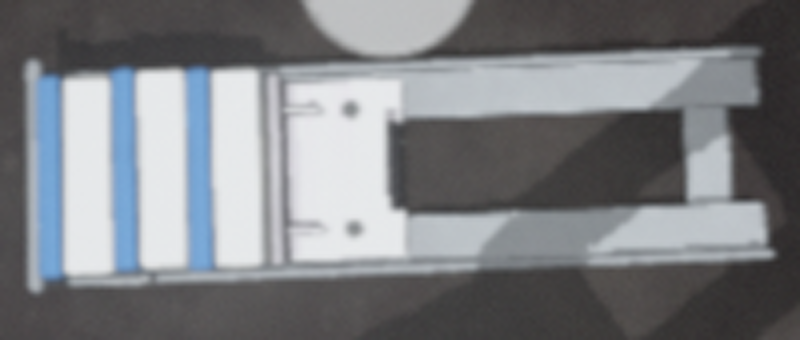

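View pics/s17.png

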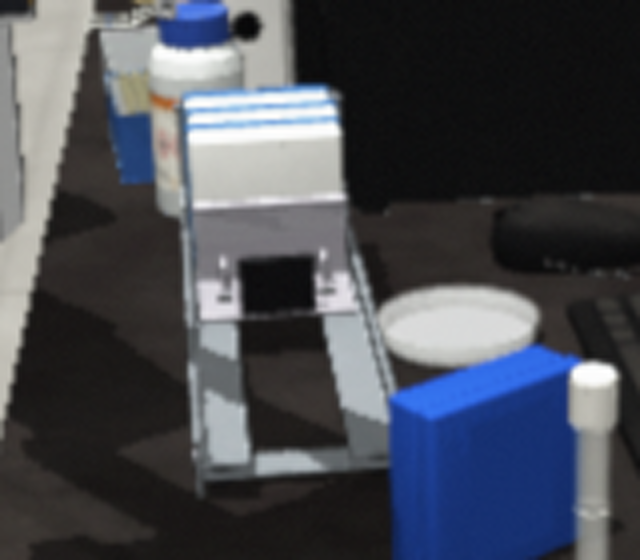

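Run:
```python
from h import *
m=arm.camera_model("top")
P=lambda x,y,z:plane(m,200+(x-1.5)/4,225+(y-1.5)/4,z)
a0=(P(750,108,.059)+P(768,193,.059))/2; a1=(P(390,122,.059)+P(405,208,.059))/2
print("tab",a0,a1,"travel",np.linalg.norm(a1-a0))
b=(P(263,70,.114)+P(267,266,.114))/2;print("fallen -y top edge",b)
c=np.array([(568.5-0+464.3)/2,-17.7,0])/1000; ax=np.array([-.0285,.9996]);
print("rack y of edge, from plate inner 170:", 170-1000*np.dot((c-b)[:2],ax), "x off mm",1000*np.dot((b-c)[:2],[.9996,.0285]))
for p in ((187,68),(210,68),(192,268),(213,268)):print(P(*p,.114).round(4))
```

```text
tab [ 0.5264833  -0.35527241  0.059     ] [ 0.52128037 -0.17899141  0.059     ] travel 0.17635776189543237
fallen -y top edge [ 0.51861364 -0.12113235  0.114     ]
rack y of edge, from plate inner 170: 66.54592970070956 x off mm -0.7350687145661003
[ 0.5644 -0.0853  0.114 ]
[ 0.5643 -0.0958  0.114 ]
[ 0.4736 -0.0883  0.114 ]
[ 0.4735 -0.0978  0.114 ]
```

```bash
python3 -c "
from workcell import arm
print(arm.job_done(), arm.read_state()['time'])"
```

```text
the job is handed in; nothing more can be done
the job is handed in; nothing more can be done
```

The fallen box is standing on its edge again as third in the row, the bookend is pushed up against it, and the job is handed in at about 17.5 s. I hooked the closed fingertips under the box's free edge, lifted and pushed it upright, then pushed the bookend up by its tab.

**Last checks:**
- **Row:** the top and side pictures show all three boxes upright. The raised box's front edge measured rack y 66.5 mm, against 68 expected when tight. It is about 0.7 mm off the middle line.
- **Bookend:** it stopped hard against about 18 N. The tab travelled about 176 mm from an estimated start of 4 to 7 mm, so the joint is at about 0.181. That is only slightly above the 0.178 limit, with 1–2 mm of measurement error.
- **Bystanders:** the bottle, mouse, dish and blue look-alike appear unmoved in the pictures. The parked arm partly hides the spanner in the last top view, so I could not fully check it; the arm never went near it at bench height.

**What disagreed:**
- **Fingertips:** in all three cameras they sit about 25 mm short of where `arm.tip_reach` puts them, so I planned with the observed tip.
- **First lift:** because of that, it caught the box's side face by friction instead of its edge. I lowered the box again and re-hooked it deeper.

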